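Pack out the relief panel and click the packing strip in

TASK

The carved panel on the carving board has to be packed out against the fence: find the thickest of the three wooden packing strips that will go into the gap beside the panel, trying them at its mouth by feel, without forcing. Slide that strip in from the open end along the board, low tongue first and under the keeper bar, pushing the spring catch aside until the strip stands fully home against the end stop and the catch has snapped out behind its tail. Leave the other two strips on the bench off the board, standing or lying on a side, and do not knock the other things about.

Things in the scene. Friction and masses are not known exactly. Their poses are not given: they have to be found in the camera images.
- board: carving board fixed to the bench, 320 (x) x 240 (y) x 18 mm; origin: centre of underside. On its top a fence 26 mm high, 30 wide runs along x; its face looks to -y at y = +30 mm, from x = -150 to -22 (lead-in) and 14 to 145, the catch between. An end stop 26 mm high with its face at x = +130 closes the gap's far end. Strips slide in along +x from the lead-in end
- home (a point): on the fence face at the board's top, (70, 30, 18) mm in the board's frame, same axes: a strip that is home (nose against the end stop) has its origin at this x, board x = 70 mm, and half its thickness or a little more to -y of the fence. The catch then leaves it 2 mm of play
- keeper (a point): middle of the underside of the steel keeper bar over the gap, (110, 30, 44) mm in the board's frame, 26 mm above the board's top. The bar is 25 mm wide (board x = 98 to 123), 8 thick, from y = -15 to +60 mm. Only the low tongue goes under it, so a strip cannot be lowered in from above
- panel: relief-carved wooden panel screwed to the board, 20 mm thick, some 100 mm wide (y), spanning board x = 20 to 128 mm; axes parallel to the board's; origin: a point near the middle of its underside, on the board's top. Its plain +y edge faces the fence. The gap between them, at least 19.5 and at most 33.5 mm wide, differs each time; where the edge lies from the origin is not stated: find the gap by trying
- fence_mouth (a point): point on the fence's face near the beginning of the gap, at the board's top; (30, 30, 18) mm in the board's frame
- catch (a joint): steel spring catch in the fence, slides towards board +y. 0 = sprung out, tip 10 mm proud of the fence; 0.010 m = flush; stop 0.013. Spring 2 N at 0, 5 N flush. Slope from x = -17 mm of the board, square catching face at x = +8. Sliding a strip past takes some 4 to 12 N; it rubs along the strip's side and springs back to 0 behind the tail of a strip that is home
- catch_tip (a point): tip of the catch at its catching face, 12 mm above the board's top; moves with the catch
- strip_thin: plain wooden packing strip, 18 mm thick (y), 120 mm long (x, nose at +x), standing on its long edge; origin: centre of underside. x -60 to +20 mm: 70 mm tall, square tail face; x 20 to 60: tongue only 22 mm tall, nose a half circle seen from above. About 99 g (+-30%). Grip across the thickness on the tall part, 35 mm or more above its underside, to clear fence and panel
- strip_middle: plain wooden packing strip, 24 mm thick (y), 120 mm long (x, nose at +x), standing on its long edge; origin: centre of underside. x -60 to +20 mm: 70 mm tall, square tail face; x 20 to 60: tongue only 22 mm tall, nose a half circle seen from above. About 132 g (+-30%). Grip across the thickness on the tall part, 35 mm or more above its underside, to clear fence and panel
- strip_thick: plain wooden packing strip, 30 mm thick (y), 120 mm long (x, nose at +x), standing on its long edge; origin: centre of underside. x -60 to +20 mm: 70 mm tall, square tail face; x 20 to 60: tongue only 22 mm tall, nose a half circle seen from above. About 165 g (+-30%). Grip across the thickness on the tall part, 35 mm or more above its underside, to clear fence and panel
- mallet: bystander: turned wooden carver's mallet standing on its head, 205 mm tall, 90 mm across; origin under its centre
- folding_rule: bystander: folded wooden rule, 200 x 32 x 16 mm, lying flat; origin under its centre
- gouge_a: bystander: carving gouge lying on the bench, 240 mm long along its x, handle 27 mm thick; origin at the ferrule, on the bench
- gouge_b: bystander: a second such gouge
- brush: bystander: bench brush lying on the bench, along its x
- offcut: bystander: offcut block 90 x 60 x 30 mm
- wax_jar: bystander: closed amber glass jar, 64 mm across, 60 mm tall
Not all that is in view belongs to the job. Leave any blue look-alike of the strip_thick alone. Leave any pink look-alike of the strip_middle alone.

How it is judged:
By the outcome, as a careful person would: the job done as asked, in the order asked, and still so for the second after the job is handed in, with the robot touching nothing.
It also fails if it takes over 72 s, if anything falls off the work surface, if the arm or the gripper's body presses on something with over 40 N, if the wrist force passes 120 N, or if a joint passes its speed limit or range.

ROBOT

A 7-joint arm with a two-finger parallel gripper is mounted at the origin on the work surface. World frame = base frame: x ahead of the robot, y to its left, z up, the work surface at z = 0. Lengths are in m, angles in degrees, forces in N, time in s.
With the tool pointing down it reaches from about 0.425 to 1.025 m from the base axis. Payload 9.4 kg.
Tool frame: the origin (TCP) lies between the finger pads; the fingertips stand 19 mm ahead of it and the grasp point (between the pads) is the TCP (manip.finger_overhang is the distance from the TCP to the fingertips, in m); z points along the fingers, x is the direction in which the jaws open and shut, and the axes are right-handed (so a half turn about z gives the same grasp; the last joint's range is limited). The gripper opens to 93 mm and grips with 3 to 60 N. Pads are 15 mm wide; open, the fingers measure 128 mm over their backs; the gripper's body (75 mm by 188 mm) begins 65 mm behind the grasp point.
Start: joints at [-68.852, 34.337, -0.143, 91.639, 0.103, 54.024, -4.572], TCP at [0.313, 0.654, 0.238] pointing down, gripper open.
Joint ranges: [-147.43, 147.43], [-19.82, 112.94], [-74.19, 73.91], [6.32, 146.72], [-59.91, 239.91], [6.04, 106.73], [-150.56, 150.56]. Speed limits (degrees/s): [127.2, 127.2, 172.46, 172.46, 180, 180, 180].

INTERFACE

Orientations are given as a 3x3 rotation matrix whose columns are the frame's x, y, z axes.
In Python, from bench import manip, snapshot, calibration, boxes_of, tip_of gives the robot as it stands. The module is installed in compiled form; this text tells all that it offers.
- The arm moves only by the shell command python3 -m handwheel 'ROWS'. ROWS is JSON, a list that holds one entry, the list of rows, each a list of 7 numbers: the opening, from 0 (shut) to 1 (fully open), then the shift along the tool's x, y, z in mm, then the turn, a rotation vector about the tool's x, y, z in degrees. In form: [[[hand, x, y, z, wx, wy, wz], ...]]. A call has exactly 10 rows; each row is the pose to reach, as a shift and turn from the pose commanded when the call began, along the tool's axes at that moment; what a row does not reach only later rows make up. A row lasts 1/12 s, in which the tool goes at most 41.7 mm and 7.16 degrees, less where a joint would pass 70% of its speed; a pose out of reach is approached as far as the arm can. A call with a gripper value outside its range is refused whole. The fingers move at their own pace and stop on an object; the grip force is fixed at half the most. Time passes only in rows, so rows that repeat a pose let the fingers close, or fill a call up. It gives the time, the measured TCP pose, the force and the opening at its end, in the units of the state.
- manip.get_obs(): the state, without advancing time (a new reading comes with each control period).
- snapshot(name): name is "scene" or "top" or "wrist"; returns the picture (400x640x3 uint8, red, green, blue); there is no depth.
- calibration(name): a dict with "mtx" (3x3 intrinsics, pixels), "R" (3x3) and "t" (3): a world point X has camera coordinates R X + t. Camera axes: x right, y down, z forward; pixel columns grow to the right and rows downward; lengths in m; the calibration is good to about 2 mm. A picture is of the moment at which its call begins: read the wrist's pose just before it. calibration takes no time and is no camera call; for the wrist camera it gives the pose at the moment of the call.
- manip.hand_in(): hands the job in, once; it reports no verdict.
Trained networks look in the newest picture that a camera, given by its name, has taken for a name from the list of things; names that differ only in an ending like _2 or _b are one class to them, and where a whole thing is asked for, a point or a joint stands for the part that bears it (a point fixed in the world has none). Each returns a list of dicts, best first, with "score" (0 to 1); they miss things now and then, are a little off and sometimes report something else, mostly with a low value. They report only what shows in the picture. A call takes as long as a camera call. They do not tell look-alikes from the thing itself.
- boxes_of(query, camera): "box" ([left, top, width, height] in pixels, round what is visible of it).
- tip_of(query, camera): "position" ([column, row] in pixels: a listed point, or the origin of a listed thing).
The state is a dict: "time_s": time; "qpos": joint angles; "qvel": joint speeds; "joint_efforts": joint torques, N m; "eef_pos": TCP position; "tcp_rot": TCP orientation; "contact_force": force on the tool from outside, world axes, zero at the start; "torque": the same for the moment, N m; "width": opening from 0.0 (shut) to 1.0 (fully open).
Only numpy, scipy, OpenCV 4.12 (cv2) and the standard library are available. Lean on these libraries where they do the work, as an engineer would, in place of code of your own. Each camera call takes 0.05 s, during which the arm holds its last target. There are 200 camera calls.

## Working session

There is one attempt and no reset: what is moved stays moved. The work goes in short steps, Python scripts to look and compute and a shell command to move; the robot and the scene stay as the last step left them, time stands still between calls to the robot, and variables do not carry over. Pictures are saved under pics/ and viewed, about 8 in all and at most 12, crops included, and the job is handed in when it is done.

```bash
mkdir -p pics; cat > h.py <<'E'
import numpy as np, cv2
from bench import manip, snapshot, calibration, boxes_of, tip_of
def snap(c,name):
    im=snapshot(c); cv2.imwrite(f'pics/{name}.png',im[:,:,::-1]); return im
def ray(px,cam):
    k=calibration(cam); d=k['R'].T@np.linalg.solve(k['mtx'],[px[0],px[1],1.]); o=-k['R'].T@k['t']; return o,d
def onz(px,cam,z):
    o,d=ray(px,cam); return o+d*(z-o[2])/d[2]
def proj(X,cam):
    k=calibration(cam); p=k['mtx']@(k['R']@np.array(X)+k['t']); return p[:2]/p[2]
E
python3 - <<'E'
from h import *
np.set_printoptions(precision=3,suppress=True)
a=snap('scene','s0');b=snap('top','t0');
cv2.imwrite('pics/st0.png',np.vstack([a,b])[:,:,::-1])
o=manip.get_obs();print(o['time_s'],o['eef_pos'],o['tcp_rot'],o['width'],o['contact_force'])
for c in ['scene','top']:
    k=calibration(c);print(c,-k['R'].T@k['t'],k['mtx'][0,0])
for q,z in [('board',0),('home',.018),('keeper',.044),('panel',.018),('fence_mouth',.018),('catch_tip',.03),('strip_thin',0),('strip_middle',0),('strip_thick',0),('mallet',0),('wax_jar',0)]:
  for c in ['scene','top']:
    for r in tip_of(q,c)[:3]:
      if r['score']>.2: print(q,c,np.round(r['position'],1),round(r['score'],2),onz(r['position'],c,z)[:2])
E
```

```text
0.1 [0.312 0.654 0.237] [[ 0.431  0.902 -0.   ]
 [ 0.902 -0.431 -0.001]
 [-0.001  0.    -1.   ]] 0.9980535570550048 [0.818 0.097 0.269]
scene [ 1.425 -0.092  0.943] 407.49487198379927
top [ 0.361 -0.037  1.519] 447.73926846086914
board scene [380.8 232.8] 0.69 [0.565 0.152]
board top [263.4 181.2] 0.58 [0.564 0.152]
home scene [402. 246.] 0.82 [0.638 0.202]
home top [250.5 165.8] 0.56 [0.615 0.193]
keeper scene [408.7 249.1] 0.76 [0.672 0.211]
keeper top [245.  154.4] 0.64 [0.65  0.207]
panel scene [374.3 250.6] 0.93 [0.652 0.116]
fence_mouth scene [394.9 234.4] 0.55 [0.59  0.189]
fence_mouth scene [237.3 231.1] 0.44 [ 0.554 -0.295]
fence_mouth scene [172.7 234.2] 0.22 [ 0.558 -0.491]
fence_mouth top [253.7 174.7] 0.85 [0.585 0.182]
catch_tip scene [386.1 228.1] 0.41 [0.574 0.164]
catch_tip top [256.  178.5] 0.59 [0.57  0.173]
strip_thin top [420.2 189.1] 0.9 [ 0.525 -0.383]
strip_middle scene [388.2 173.3] 0.84 [0.271 0.227]
strip_middle scene [265.6 218.5] 0.58 [ 0.485 -0.212]
strip_middle top [241.3 269.6] 0.78 [0.266 0.23 ]
strip_middle top [368.6 196.4] 0.72 [ 0.504 -0.206]
strip_thick scene [267.4 186.9] 0.92 [ 0.328 -0.213]
strip_thick scene [178.5 271.3] 0.71 [ 0.687 -0.452]
strip_thick scene [233.6 235. ] 0.55 [ 0.553 -0.309]
strip_thick top [367.  243.3] 0.72 [ 0.345 -0.195]
strip_thick top [395.8 185.1] 0.55 [ 0.541 -0.3  ]
strip_thick top [436.4 144.7] 0.55 [ 0.678 -0.444]
mallet scene [264.9 278.2] 0.73 [ 0.723 -0.204]
mallet top [369.5 134.7] 0.8 [ 0.718 -0.215]
wax_jar scene [186.5 199.3] 0.7 [ 0.38  -0.486]
wax_jar top [452.9 232. ] 0.85 [ 0.377 -0.487]
```

View pics/s0.png

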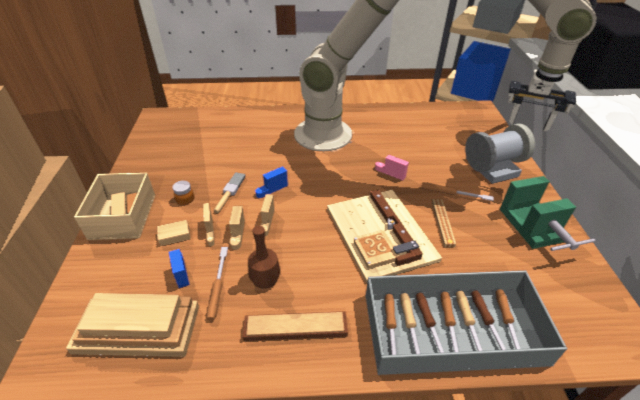

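View pics/t0.png

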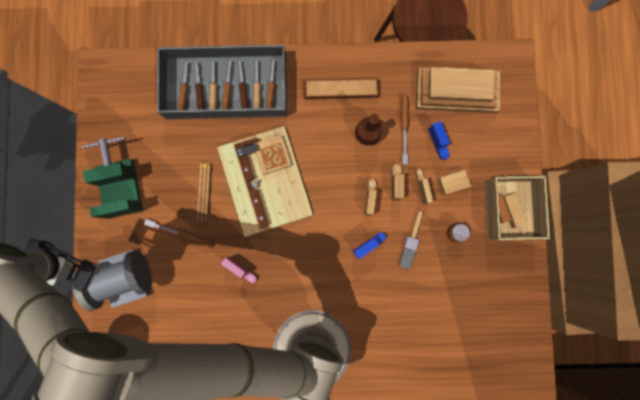

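```bash
python3 - <<'E'
from h import *
s=cv2.imread('pics/s0.png');t=cv2.imread('pics/t0.png')
A=cv2.resize(t[120:240,210:320],None,fx=3.4,fy=3.4,interpolation=3)
B=cv2.resize(t[120:240,340:480],None,fx=2.8,fy=2.8,interpolation=3)
C=cv2.resize(s[180:280,320:450],None,fx=3,fy=3,interpolation=3)
D=cv2.resize(s[180:280,150:290],None,fx=2.8,fy=2.8,interpolation=3)
im=np.zeros((720,800,3),np.uint8)
for x,y,p in [(0,0,A),(400,0,B),(0,410,C),(400,410,D)]:
    h,w=p.shape[:2]; h=min(h,720-y);w=min(w,800-x); im[y:y+h,x:x+w]=p[:h,:w]
cv2.imwrite('pics/c0.png',cv2.resize(im[:, :],(660,594)))
E
```

```text
(no output)
```

View pics/c0.png

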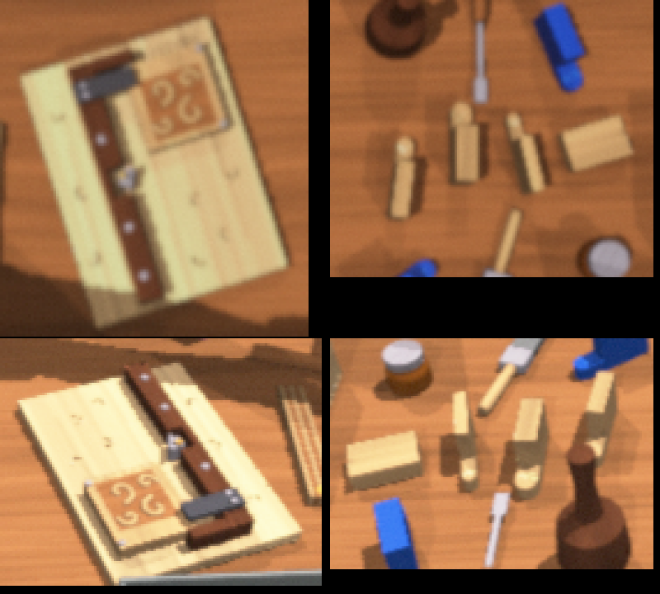

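```bash
cat >> h.py <<'E'
np.set_printoptions(precision=3,suppress=True)
def yaw(o): return np.degrees(np.arctan2(o['tcp_rot'][1,0],o['tcp_rot'][0,0]))
def plan(p,y=None,frm=None,fy=None):
    """shift (tool axes, mm) and turn about tool z to reach world p with jaw yaw y"""
    o=manip.get_obs(); f=np.array(o['eef_pos']) if frm is None else np.array(frm)
    y0=yaw(o) if fy is None else fy; c,s=np.cos(np.radians(y0)),np.sin(np.radians(y0))
    d=(np.array(p)-f)*1000; R=np.array([[c,s,0],[s,-c,0],[0,0,-1]])
    return np.round(R.T@d,1), 0 if y is None else np.round(-((y-y0+180)%360-180),1)
def st():
    o=manip.get_obs();print('t',round(o['time_s'],2),'p',np.array(o['eef_pos']),'yaw',round(yaw(o),2),'F',np.array(o['contact_force']),'w',round(o['width'],3));return o
E
python3 - <<'E'
from h import *
C=[(20,75),(210,17),(290,265),(100,327)]
P=np.array([onz((210+x/2.805,120+y/2.805),'top',.018)[:2] for x,y in C]);print(P,P.mean(0))
for a,b in [(0,1),(1,2),(2,3),(3,0)]:
    d=P[b]-P[a];print(np.linalg.norm(d),np.degrees(np.arctan2(d[1],d[0])))
print(plan([.44,.28,.30],-5.5), plan([.48,-.1,.30],-75,[.44,.28,.30],-5.5), plan([.50,-.28,.30],-90,[.48,-.1,.30],-75))
E
```

```text
[[ 0.683  0.306]
 [ 0.75   0.074]
 [ 0.446 -0.017]
 [ 0.377  0.211]] [0.564 0.144]
0.2407187045912183 -73.97509148623394
0.31748003882450165 -163.33624936760512
0.2381507872466313 106.84219758469243
0.3209158526037906 17.119761872002513
(array([-282.7,  276.3,  -62.4]), np.float64(70.0)) (array([ 76.2, 374.4,   0. ]), np.float64(69.5)) (array([179. ,  27.3,   0. ]), np.int64(15))
```

```bash
R='[0.7,-283,276,-62,0,0,70]'; python3 -m handwheel '[[[1,-283,276,-62,0,0,70],[1,-283,276,-62,0,0,70],[1,-283,276,-62,0,0,70],[1,-283,276,-62,0,0,70],[1,-283,276,-62,0,0,70],[1,-283,276,-62,0,0,70],[1,-283,276,-62,0,0,70],[1,-283,276,-62,0,0,70],[1,-283,276,-62,0,0,70],[1,-283,276,-62,0,0,70]]]'
python3 - <<'E'
from h import *
st();print(plan([.48,-.1,.30],-75), plan([.50,-.28,.30],-90,[.48,-.1,.30],-75))
E
```

```text
time_s: 2.03
eef_pos: [0.4408, 0.2755, 0.3007]
tcp_rot: [[0.994, -0.107, 0.001], [-0.107, -0.994, 0.0], [0.001, -0.0, -1.0]]
contact_force: [0.6, -0.3, 0.2]
width: 1.0
t 2.03 p [0.441 0.275 0.301] yaw -6.12 F [ 0.616 -0.264  0.198] w 1.0
(array([ 79. , 369.1,   0.7]), np.float64(68.9)) (array([179. ,  27.3,   0. ]), np.int64(15))
```

```bash
python3 -m handwheel '[[[1,79,369,1,0,0,69],[1,79,369,1,0,0,69],[1,79,369,1,0,0,69],[1,79,369,1,0,0,69],[1,79,369,1,0,0,69],[1,79,369,1,0,0,69],[1,79,369,1,0,0,69],[1,79,369,1,0,0,69],[1,79,369,1,0,0,69],[1,79,369,1,0,0,69]]]' | head -2
python3 -m handwheel '[[[0.8,179,27,0,0,0,15],[0.8,179,27,0,0,0,15],[0.8,179,27,0,0,0,15],[0.8,179,27,0,0,0,15],[0.8,179,27,0,0,0,15],[0.8,179,27,0,0,0,15],[0.8,179,27,0,0,0,15],[0.8,179,27,0,0,0,15],[0.8,179,27,0,0,0,15],[0.8,179,27,0,0,0,15]]]' |head -2
python3 - <<'E'
from h import *
o=st();k=calibration('wrist');print(-k['R'].T@k['t'],k['R'],k['mtx'][0])
snap('wrist','w0')
for q in ['strip_thin','strip_middle','strip_thick']:
    for r in tip_of(q,'wrist')[:4]:
        print(q,np.round(r['position']),round(r['score'],2),onz(r['position'],'wrist',0)[:2])
E
```

```text
time_s: 2.87
eef_pos: [0.4827, -0.1028, 0.2998]
time_s: 3.7
eef_pos: [0.5046, -0.2732, 0.2987]
t 3.7 p [ 0.505 -0.273  0.299] yaw -89.42 F [0.286 0.057 0.074] w 0.799
[ 0.589 -0.273  0.446] [[ 0.011 -1.    -0.001]
 [-0.955 -0.01   0.297]
 [-0.297 -0.002 -0.955]] [282.866   0.    318.326]
strip_thin [392. 146.] 0.86 [ 0.539 -0.389]
strip_middle [281. 169.] 0.67 [ 0.501 -0.214]
strip_thick [441.  42.] 0.92 [ 0.684 -0.446]
strip_thick [335. 138.] 0.77 [ 0.55 -0.3 ]
strip_thick [276. 257.] 0.68 [ 0.343 -0.201]
```

View pics/w0.png

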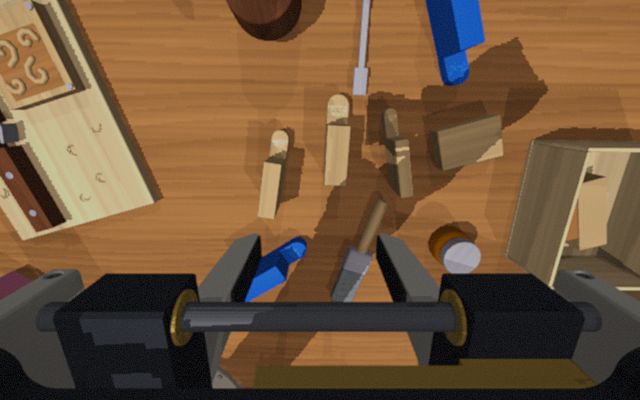

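```bash
python3 - <<'E'
from h import *
for n,C in {'thick':[(329,126),(349,126),(346,186),(325,185)],'mid':[(268,155),(282,157),(275,218),(258,217)],'thin':[(388,141),(408,140),(412,195),(400,197)]}.items():
    P=np.array([onz(c,'wrist',.07)[:2] for c in C]);f=(P[0]+P[1])/2;b=(P[2]+P[3])/2;d=f-b
    print(n,P.round(3).tolist(),'len',np.linalg.norm(d),'yaw',np.degrees(np.arctan2(d[1],d[0])),'ctr',(f+b)/2)
for px in [(338,95),(280,130),(391,109)]: print(onz(px,'wrist',.022)[:2])
print(plan([.53,-.30,.12],-90))
E
```

```text
thick [[0.571, -0.288], [0.572, -0.314], [0.492, -0.313], [0.493, -0.284]] len 0.07918736886986134 yaw -1.685009633699452 ctr [ 0.532 -0.299]
mid [[0.533, -0.207], [0.531, -0.226], [0.444, -0.214], [0.445, -0.189]] len 0.08886462681064025 yaw -9.874862856283446 ctr [ 0.488 -0.209]
thin [[0.553, -0.365], [0.555, -0.391], [0.48, -0.405], [0.477, -0.388]] len 0.07774949563666025 yaw 13.507215046772583 ctr [ 0.516 -0.387]
[ 0.611 -0.301]
[ 0.563 -0.218]
[ 0.593 -0.378]
(array([ 26.1, -25.2, 178.7]), np.float64(0.5))
```

```bash
python3 -m handwheel '[[[0.6,26,-27,60,0,0,2.3],[0.6,26,-27,120,0,0,2.3],[0.6,26,-27,155,0,0,2.3],[0.6,26,-27,175,0,0,2.3],[0.6,26,-27,200,0,0,2.3],[0.6,26,-27,225,0,0,2.3],[0.6,26,-27,244,0,0,2.3],[0.6,26,-27,244,0,0,2.3],[0,26,-27,244,0,0,2.3],[0,26,-27,244,0,0,2.3]]]'
python3 -m handwheel '[[[0,0,0,0,0,0,0],[0,0,0,0,0,0,0],[0,0,0,0,0,0,0],[0,0,0,0,0,0,0],[0,0,0,-2,0,0,0],[0,0,0,-20,0,0,0],[0,0,0,-50,0,0,0],[0,0,0,-85,0,0,0],[0,0,0,-120,0,0,0],[0,0,0,-120,0,0,0]]]'
python3 - <<'E'
from h import *
o=st();snap('wrist','w1')
# carry plan over board lead-in
th=np.radians(16.8);R=np.array([[np.cos(th),-np.sin(th)],[np.sin(th),np.cos(th)]]);b=np.array([.564,.147])
p=b+R@np.array([-.115,-.03]);print(p,plan([*p,.20],-90+16.8))
E
```

```text
time_s: 4.73
eef_pos: [0.532, -0.3011, 0.0558]
tcp_rot: [[-0.032, -0.999, 0.001], [-0.999, 0.032, -0.001], [0.001, -0.001, -1.0]]
contact_force: [0.2, -0.0, -0.3]
width: 0.503
time_s: 5.57
eef_pos: [0.5333, -0.3028, 0.1807]
tcp_rot: [[-0.033, -0.999, 0.007], [-0.999, 0.033, -0.004], [0.004, -0.007, -1.0]]
contact_force: [1.0, -1.1, -1.9]
width: 0.324
t 5.57 p [ 0.533 -0.303  0.181] yaw -91.89 F [ 0.958 -1.092 -1.881] w 0.324
[0.463 0.085] (array([-384.2,   82.6,  -21.9]), np.float64(-18.6))
```

View pics/w1.png

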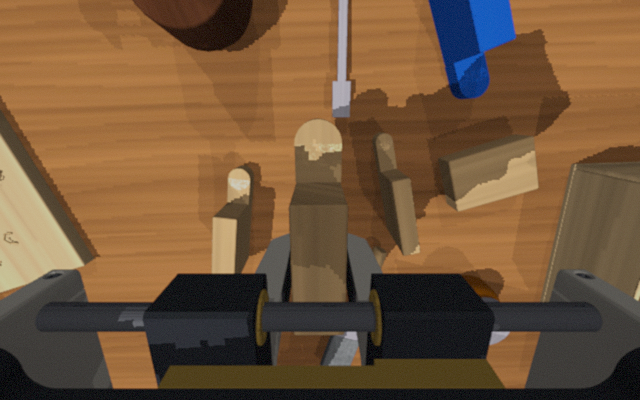

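```bash
python3 - <<'E'
from h import *
print('nose', onz((318,119),'wrist',.181-.0558+.022))
th=np.radians(16.8);R=np.array([[np.cos(th),-np.sin(th)],[np.sin(th),np.cos(th)]]);b=np.array([.564,.147])
p=b+R@np.array([-.11,.01]);print(p,plan([*p,.17],-90+16.8))
E
```

```text
nose [ 0.613 -0.305  0.147]
[0.456 0.125] (array([-423.7,   90.6,    8.1]), np.float64(-18.6))
```

```bash
python3 -m handwheel '[[[0,-25,5,0,0,0,-2],[0,-65,15,0,0,0,-5],[0,-105,25,0,0,0,-8],[0,-145,35,0,0,0,-11],[0,-185,45,0,0,0,-14],[0,-225,50,0,0,0,-17],[0,-265,60,0,0,0,-18.6],[0,-305,70,0,0,0,-18.6],[0,-345,80,0,0,0,-18.6],[0,-375,85,0,0,0,-18.6]]]' |head -2
python3 -m handwheel '[[[0,-40,15,5,0,0,0],[0,-50,18,8,0,0,0],[0,-50,18,8,0,0,0],[0,-50,18,8,0,0,0],[0,-50,18,8,0,0,0],[0,-50,18,8,0,0,0],[0,-50,18,8,0,0,0],[0,-50,18,8,0,0,0],[0,-50,18,8,0,0,0],[0,-50,18,8,0,0,0]]]' 
python3 - <<'E'
from h import *
o=st();snap('wrist','w2')
for q,z in [('home',.018),('keeper',.044),('fence_mouth',.018),('catch_tip',.03),('panel',.018)]:
    for r in tip_of(q,'wrist')[:2]:
        print(q,np.round(r['position']),round(r['score'],2),onz(r['position'],'wrist',z)[:2])
E
```

```text
time_s: 6.45
eef_pos: [0.4564, 0.08, 0.1738]
time_s: 7.28
eef_pos: [0.4272, 0.1192, 0.1667]
tcp_rot: [[0.288, -0.958, 0.0], [-0.958, -0.288, 0.0], [0.0, -0.0, -1.0]]
contact_force: [0.5, -0.2, -1.0]
width: 0.324
t 7.28 p [0.427 0.119 0.167] yaw -73.29 F [ 0.453 -0.212 -0.953] w 0.324
fence_mouth [298.  10.] 0.67 [0.587 0.186]
catch_tip [311.  37.] 0.73 [0.567 0.168]
catch_tip [299.  10.] 0.48 [0.584 0.183]
panel [332.  52.] 0.71 [0.563 0.146]
```

View pics/w2.png

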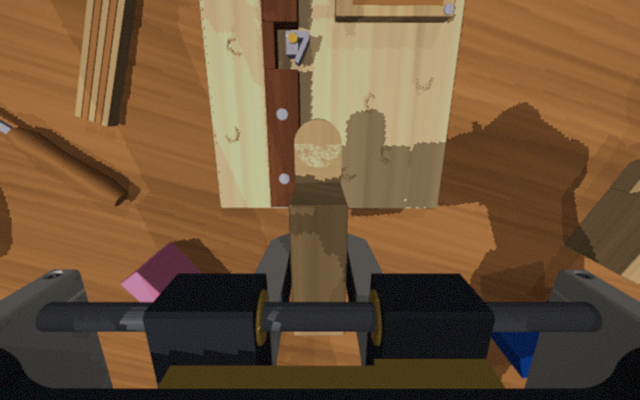

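```bash
python3 - <<'E'
from h import *
st()
L=[onz(p,'wrist',.018)[:2] for p in [(220,208),(438,208),(200,2),(463,2)]]
L=np.array(L);print(L, np.linalg.norm(L[0]-L[1]))
f=lambda d:np.degrees(np.arctan2(d[1],d[0]))
print('edge',f(L[0]-L[1])-90,'left',f(L[2]-L[0]),'right',f(L[3]-L[1]))
# fence top face edges z=.044: right edge
A=onz((300,206),'wrist',.044)[:2];B=onz((298,70),'wrist',.044)[:2];print('fence',A,B,f(B-A))
yv=f(L[0]-L[1])-90
for y in (yv,16.7):
  th=np.radians(y);R=np.array([[np.cos(th),-np.sin(th)],[np.sin(th),np.cos(th)]])
  b=(L[0]+L[1])/2-R@[-.16,0];print('board',b,'fence y', (R.T@(A-b)),(R.T@(B-b)), 'tcp', R.T@(manip.get_obs()['eef_pos'][:2]-b))
snapdata=cv2.imread('pics/w2.png');cv2.imwrite('pics/w2c.png',cv2.resize(snapdata[0:215,180:480],None,fx=2.6,fy=2.6,interpolation=2))
E
```

```text
t 7.58 p [0.427 0.12  0.167] yaw -73.24 F [-0.45   0.371 -1.397] w 0.319
[[ 0.379  0.218]
 [ 0.448 -0.013]
 [ 0.567  0.272]
 [ 0.636  0.045]] 0.24146347316252242
edge 16.778329544478524 left 16.1218019591899 right 17.409825983915532
fence [0.415 0.135] [0.536 0.17 ] 16.47601144668789
board [0.567 0.149] fence y [-0.149  0.03 ] [-0.023  0.03 ] tcp [-0.142  0.013]
board [0.567 0.148] fence y [-0.149  0.03 ] [-0.023  0.03 ] tcp [-0.142  0.013]
```

View pics/w2c.png

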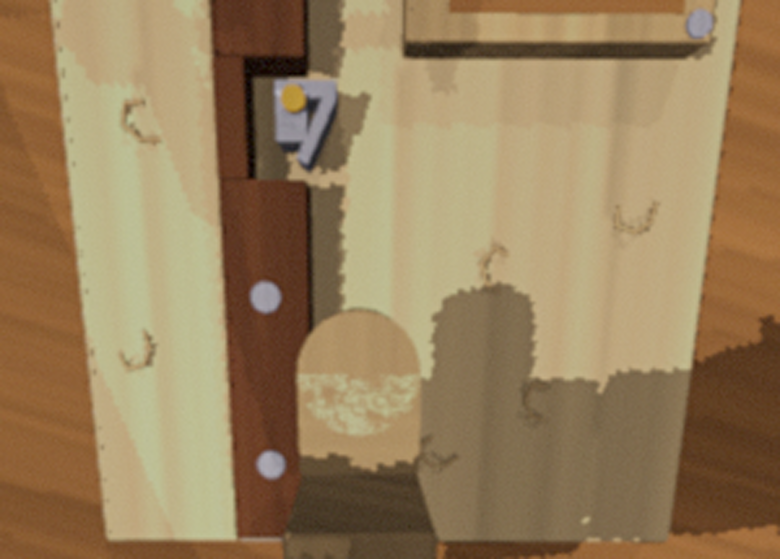

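```bash
cat >> h.py <<'E'
BY=16.75;_t=np.radians(BY);RB=np.array([[np.cos(_t),-np.sin(_t)],[np.sin(_t),np.cos(_t)]]);B0=np.array([.567,.1485])
def tob(p): return RB.T@(np.array(p)[:2]-B0)*1000
def frb(x,y): return B0+RB@np.array([x,y])/1000
E
python3 - <<'E'
from h import *
for px,z in [((335.4,22.3),.018),((335.4,16.5),.038)]: print('panel corner',tob(onz(px,'wrist',z)))
print(tob(manip.get_obs()['eef_pos']),plan([*frb(-105,12),.085],BY-90))
E
```

```text
panel corner [19.988 -3.72 ]
panel corner [19.036 -2.582]
[-142.441   12.726] (array([  0.7, -37.4,  81.6]), np.float64(0.0))
```

```bash
python3 -m handwheel '[[[0,0.7,-20,20,0,0,0],[0,0.7,-37,45,0,0,0],[0,0.7,-37,65,0,0,0],[0,0.7,-37,80,0,0,0],[0,0.7,-37,84,0,0,0],[0,0.7,-37,87,0,0,0],[0,0.7,-37,90,0,0,0],[0,0.7,-37,90,0,0,0],[0,0.7,-37,90,0,0,0],[0,0.7,-37,90,0,0,0]]]' 
python3 - <<'E'
from h import *
o=st();print(tob(o['eef_pos']))
E
```

```text
time_s: 8.42
eef_pos: [0.4628, 0.1299, 0.0773]
tcp_rot: [[0.289, -0.957, 0.001], [-0.957, -0.289, 0.0], [-0.0, -0.001, -1.0]]
contact_force: [-0.1, -0.4, -1.8]
width: 0.321
t 8.42 p [0.463 0.13  0.077] yaw -73.23 F [-0.105 -0.361 -1.825] w 0.321
[-105.118   12.166]
```

```bash
python3 -m handwheel '[[[0,0,0,1,0,0,0],[0,0,0,2,0,0,0],[0,0,0,2.5,0,0,0],[0,0,0,2.5,0,0,0],[0,0,0,2.5,0,0,0],[0,0,0,2.5,0,0,0],[0,0,0,2.5,0,0,0],[0,0,0,2.5,0,0,0],[0,0,0,2.5,0,0,0],[0,0,0,2.5,0,0,0]]]'
python3 -m handwheel '[[[0,0,0,-1,0,0,0],[0,-1,0,-1,0,0,0],[0,-2,0,-1,0,0,0],[0,-2.5,0,-1,0,0,0],[0,-3,0,-1,0,0,0],[0,-3.5,0,-1,0,0,0],[0,-3.5,0,-1,0,0,0],[0,-3.5,0,-1,0,0,0],[0,-3.5,0,-1,0,0,0],[0,-3.5,0,-1,0,0,0]]]'
python3 - <<'E'
from h import *
o=st();print(tob(o['eef_pos']),RB.T@o['contact_force'][:2])
E
```

```text
time_s: 9.25
eef_pos: [0.4626, 0.1296, 0.0741]
tcp_rot: [[0.288, -0.958, -0.0], [-0.958, -0.288, 0.0], [-0.0, 0.0, -1.0]]
contact_force: [0.1, 0.7, -1.8]
width: 0.325
time_s: 10.08
eef_pos: [0.4617, 0.1327, 0.0752]
tcp_rot: [[0.288, -0.958, 0.0], [-0.958, -0.288, -0.0], [0.0, -0.0, -1.0]]
contact_force: [0.8, -2.3, -1.2]
width: 0.319
t 10.08 p [0.462 0.133 0.075] yaw -73.27 F [ 0.764 -2.267 -1.175] w 0.319
[-105.446   15.189] [ 0.079 -2.391]
```

```bash
python3 -m handwheel '[[[0,1.4,0,0,0,0,0],[0,1.4,-6,0,0,0,0],[0,1.4,-12,0,0,0,0],[0,1.4,-17,0,0,0,0],[0,1.4,-22,0,0,0,0],[0,1.4,-27,0,0,0,0],[0,1.4,-32,0,0,0,0],[0,1.4,-37,0,0,0,0],[0,1.4,-37,0,0,0,0],[0,1.4,-37,0,0,0,0]]]'
python3 - <<'E'
from h import *
o=st();print(tob(o['eef_pos']),RB.T@o['contact_force'][:2])
E
python3 -m handwheel '[[[0,0,-2,0,0,0,0],[0,0,-5,0,0,0,0],[0,0,-8,0,0,0,0],[0,0,-11,0,0,0,0],[0,0,-14,0,0,0,0],[0,0,-16,0,0,0,0],[0,0,-18,0,0,0,0],[0,0,-18,0,0,0,0],[0,0,-18,0,0,0,0],[0,0,-18,0,0,0,0]]]'
python3 - <<'E'
from h import *
o=st();print(tob(o['eef_pos']),RB.T@o['contact_force'][:2])
E
```

```text
time_s: 10.92
eef_pos: [0.4982, 0.1419, 0.0751]
tcp_rot: [[0.288, -0.958, 0.001], [-0.958, -0.288, -0.001], [0.001, -0.001, -1.0]]
contact_force: [1.3, -4.0, -1.8]
width: 0.322
t 10.92 p [0.498 0.142 0.075] yaw -73.29 F [ 1.257 -4.036 -1.768] w 0.322
[-67.823  13.503] [ 0.04  -4.227]
time_s: 11.75
eef_pos: [0.5152, 0.1476, 0.0752]
tcp_rot: [[0.288, -0.958, 0.001], [-0.958, -0.288, -0.0], [0.0, -0.001, -1.0]]
contact_force: [2.0, -5.0, -1.8]
width: 0.317
t 11.75 p [0.515 0.148 0.075] yaw -73.24 F [ 1.993 -5.035 -1.799] w 0.317
[-49.9    14.028] [ 0.457 -5.396]
```

```bash
python3 -m handwheel '[[[0,0,-2,0,0,0,0],[0,0,-5,0,0,0,0],[0,0,-8,0,0,0,0],[0,0,-11,0,0,0,0],[0,0,-14,0,0,0,0],[0,0,-17,0,0,0,0],[0,0,-20,0,0,0,0],[0,0,-20,0,0,0,0],[0,0,-20,0,0,0,0],[0,0,-20,0,0,0,0]]]'
python3 - <<'E'
from h import *
o=st();print(tob(o['eef_pos']),RB.T@o['contact_force'][:2])
E
```

```text
time_s: 12.58
eef_pos: [0.5339, 0.1533, 0.0752]
tcp_rot: [[0.288, -0.958, 0.0], [-0.958, -0.288, -0.0], [0.0, -0.0, -1.0]]
contact_force: [2.0, -3.3, -2.9]
width: 0.32
t 12.58 p [0.534 0.153 0.075] yaw -73.24 F [ 2.023 -3.307 -2.868] w 0.32
[-30.278  14.101] [ 0.984 -3.749]
```

```bash
python3 -m handwheel '[[[0,0,-4,0,0,0,0],[0,0,-9,0,0,0,0],[0,0,-14,0,0,0,0],[0,0,-19,0,0,0,0],[0,0,-24,0,0,0,0],[0,0,-29,0,0,0,0],[0,0,-34,0,0,0,0],[0,0,-38,0,0,0,0],[0,0,-40,0,0,0,0],[0,0,-40,0,0,0,0]]]'
python3 - <<'E'
from h import *
o=st();print(tob(o['eef_pos']),RB.T@o['contact_force'][:2])
E
python3 -m handwheel '[[[0,0,-4,0,0,0,0],[0,0,-9,0,0,0,0],[0,0,-14,0,0,0,0],[0,0,-19,0,0,0,0],[0,0,-24,0,0,0,0],[0,0,-28,0,0,0,0],[0,0,-31,0,0,0,0],[0,0,-34,0,0,0,0],[0,0,-35,0,0,0,0],[0,0,-35,0,0,0,0]]]'
python3 - <<'E'
from h import *
o=st();print(tob(o['eef_pos']),RB.T@o['contact_force'][:2])
E
```

```text
time_s: 13.42
eef_pos: [0.5728, 0.165, 0.0751]
tcp_rot: [[0.289, -0.957, 0.001], [-0.957, -0.289, -0.0], [0.0, -0.001, -1.0]]
contact_force: [2.6, -3.7, -1.9]
width: 0.32
t 13.42 p [0.573 0.165 0.075] yaw -73.23 F [ 2.648 -3.673 -1.885] w 0.32
[10.277 14.102] [ 1.477 -4.281]
time_s: 14.25
eef_pos: [0.606, 0.175, 0.0752]
tcp_rot: [[0.288, -0.958, 0.001], [-0.958, -0.288, -0.0], [0.0, -0.001, -1.0]]
contact_force: [0.8, -3.3, -2.6]
width: 0.321
t 14.25 p [0.606 0.175 0.075] yaw -73.24 F [ 0.809 -3.275 -2.591] w 0.321
[44.99  14.113] [-0.169 -3.369]
```

```bash
python3 -m handwheel '[[[0,0,-1,0,0,0,0],[0,0,-2,0,0,0,0],[0,0,-3,0,0,0,0],[0,0,-4,0,0,0,0],[0,0,-4.5,0,0,0,0],[0,0,-5,0,0,0,0],[0,0,-5.5,0,0,0,0],[0,0,-6,0,0,0,0],[0,0,-6.5,0,0,0,0],[0,0,-6.5,0,0,0,0]]]'
python3 - <<'E'
from h import *
o=st();print(tob(o['eef_pos']),RB.T@o['contact_force'][:2])
E
```

```text
time_s: 15.08
eef_pos: [0.6107, 0.1768, 0.0749]
tcp_rot: [[0.288, -0.958, -0.002], [-0.958, -0.288, 0.0], [-0.001, 0.002, -1.0]]
contact_force: [-3.3, -2.6, 0.9]
width: 0.322
t 15.08 p [0.611 0.177 0.075] yaw -73.24 F [-3.31  -2.639  0.886] w 0.322
[50.007 14.47 ] [-3.93  -1.573]
```

```bash
python3 -m handwheel '[[[0,0,-0.5,0,0,0,0],[0,0,-1,0,0,0,0],[0,0,-1,0.5,0,0,0],[0,0,-1,1,0,0,0],[0,0,-1,1,0,0,0],[0,0,-1,1,0,0,0],[0,0,-1,1,0,0,0],[0,0,-1,1,0,0,0],[0,0,-1,1,0,0,0],[0,0,-1,1,0,0,0]]]'
python3 - <<'E'
from h import *
o=st();print(tob(o['eef_pos']),RB.T@o['contact_force'][:2])
E
python3 -m handwheel '[[[0.45,0,0.5,0,0,0,0],[0.45,0,0.5,0,0,0,0],[0.45,0,0.5,0,0,0,0],[0.45,0,0.5,0,0,0,0],[0.45,0,0.5,0,0,0,0],[0.45,0,0.5,-10,0,0,0],[0.45,0,0.5,-35,0,0,0],[0.45,0,0.5,-75,0,0,0],[0.45,0,25,-110,0,0,0],[0.45,0,60,-145,0,0,0]]]'
python3 -m handwheel '[[[0.45,0,25,-10,0,0,0],[0.45,0,65,-10,0,0,0],[0.45,0,100,-10,0,0,0],[0.45,0,115,-10,0,0,0],[0.45,0,115,-10,0,0,0],[0.45,0,115,-10,0,0,0],[0.45,0,115,-10,0,0,0],[0.45,0,115,-10,0,0,0],[0.45,0,115,-10,0,0,0],[0.45,0,115,-10,0,0,0]]]'
python3 - <<'E'
from h import *
o=st();print(tob(o['eef_pos']))
im=snap('wrist','w3')
for q,z in [('catch_tip',.03),('strip_thick',.018),('home',.018)]:
  for r in tip_of(q,'wrist')[:2]: print(q,np.round(r['position']),round(r['score'],2),tob(onz(r['position'],'wrist',z)))
E
```

```text
time_s: 15.92
eef_pos: [0.6107, 0.1769, 0.0742]
tcp_rot: [[0.288, -0.957, -0.004], [-0.957, -0.288, 0.0], [-0.001, 0.004, -1.0]]
contact_force: [-9.2, -3.7, 6.9]
width: 0.32
t 15.92 p [0.611 0.177 0.074] yaw -73.24 F [-9.24  -3.696  6.949] w 0.32
[50.036 14.603] [-9.914 -0.876]
time_s: 16.75
eef_pos: [0.5627, 0.1614, 0.2152]
tcp_rot: [[0.288, -0.958, 0.003], [-0.958, -0.288, -0.0], [0.001, -0.003, -1.0]]
contact_force: [0.2, 0.4, 0.8]
width: 0.446
time_s: 17.58
eef_pos: [0.4519, 0.1284, 0.2227]
tcp_rot: [[0.288, -0.958, 0.0], [-0.958, -0.288, -0.001], [0.001, -0.0, -1.0]]
contact_force: [-0.2, -0.3, 0.6]
width: 0.45
t 17.58 p [0.452 0.128 0.223] yaw -73.25 F [-0.236 -0.258  0.631] w 0.45
[-115.992   13.936]
catch_tip [313.  75.] 0.87 [ 6.529 19.136]
strip_thick [504. 301.] 0.93 [-297.952 -259.872]
strip_thick [318.  17.] 0.87 [66.078 13.634]
home [386.   7.] 0.7 [ 74.863 -59.434]
home [302.  14.] 0.58 [68.364 30.585]
```

View pics/w3.png

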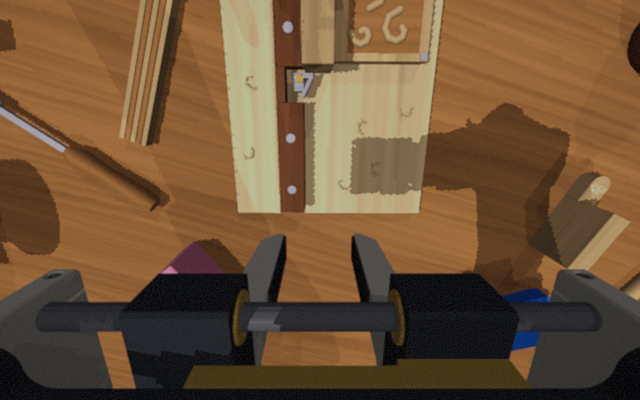

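```bash
python3 - <<'E'
from h import *
a=snap('scene','s1')
A=cv2.resize(a[180:280,320:450],None,fx=4,fy=4,interpolation=2);B=cv2.resize(a[180:300,150:290],None,fx=2,fy=2,interpolation=2)
im=np.zeros((400,800,3),np.uint8);im[:400,:520]=A;im[:240,520:800]=B
cv2.imwrite('pics/s1c.png',im[:,:,::-1])
E
```

```text
(no output)
```

View pics/s1c.png

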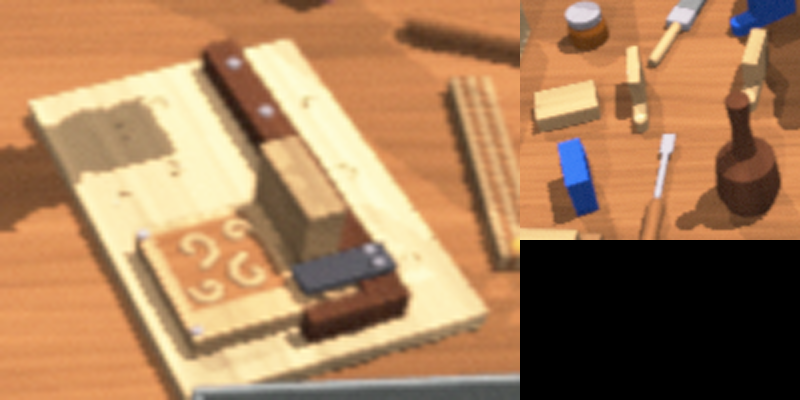

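The strip stands home with its tongue under the keeper. The other two strips and the bystanders are where they were. Handing in.

```bash
python3 -c "
from bench import manip
print(manip.hand_in())"
```

```text
the job is handed in; nothing more can be done
None
```

I fitted strip_thick, the 30 mm strip. It is home in the gap with the catch out behind its tail, and I handed the job in after about 18 s of robot time.

- **Choosing the strip:** the camera put the gap at about 33 mm, so I tried the thickest strip first. Its nose went some 30 mm past the gap's mouth with about 1 N along the board and only the catch's 4–5 N sideways. It fitted without forcing, so I did not try the other two.
- **Sliding it home:** the strip met the end stop at its home position (gripper at board x = 50.0 mm, strip origin about 70 mm). The last push read about 10 N. I then set it down and let go.
- **Last checks:** the wrist picture shows the catch out behind the tail, about 10–11 mm proud of the fence. The scene picture shows the tongue under the keeper, strip_thin and strip_middle still standing on the bench, and nothing in view of the bystanders disturbed.
- **Disagreement:** in the wrist picture the network placed the strip's origin at board x = 66 mm, against 70 mm by touch. The strip lay at the edge of that picture, so I went by the touch reading.

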